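# Draw a wooden ball into the hooped dish and hold it out to the customer

## Robot

A 6-joint arm with a two-finger parallel gripper is mounted at the origin on the work surface. World frame = base frame: x ahead of the robot, y to its left, z up, the work surface at z = 0. Lengths are in m, angles in rad, forces in N, time in s.
With the tool pointing down it reaches from about 0.25 to 0.775 m from the base axis. Payload 4 kg.
Tool frame: the origin (TCP) lies midway between the tips of the shut fingers; the grasp point (between the pads) lies behind it (bot.hold_point_z is the z of the grasp point in the tool frame, in m); z points along the fingers, y is the line along which they close (so a half turn about z gives the same grasp; the last joint's range is limited). The gripper opens to 94 mm and grips with 3 to 60 N. Pads are 16 mm wide; open, the fingers measure 119 mm over their backs; the gripper's body (75 mm by 177 mm) begins 78 mm behind the grasp point.
Start: joints at [-1.385, 0.087, 1.371, -0, 1.684, -0.103], TCP at [0.157, -0.527, 0.206] pointing down, gripper open.
Joint ranges: [-3.1, 3.1], [-0.76, 2.03], [0.27, 2.55], [-1.08, 4.22], [0.17, 2.65], [-2.57, 2.57]. Speed limits (rad/s): [2.79, 2.79, 3.14, 3.14, 3.14, 3.14].

## Interface

Orientations are given as a rotation vector (axis times angle).
In Python, from workcell import bot, ik, imaging gives the robot as it stands. Calls block until the motion is done:
- bot.goto(position, orientation): joint-space move of the TCP to a pose.
- bot.move_l(position, v=0.15, frame=None): straight line of the TCP; frame=None keeps the orientation; v is the mean speed in m/s.
- bot.movej(angles): joint-space move.
- bot.move_gripper(opening, grip_force=None): finger opening in m; grip_force is the grip in N (None keeps the last); returns when the fingers have stopped.
- bot.wait(seconds).
- ik(position, orientation): joint angles nearest the present ones, or None.
- bot.get_state(): the state.
- imaging.read_camera(name): name is "side" or "top" or "wrist"; returns (picture, depth): 480x640x3 uint8, red, green, blue; 480x640 float32, m along the optical axis (not along the pixel's ray), 0 where there is no reading.
- imaging.camera_params(name): a dict with "K" (3x3 intrinsics, pixels), "world_from_camera" (4x4, takes a point from camera to world coordinates). Camera axes: x right, y up, looking along -z (the intrinsics and any distortion apply to the point x, -y, -z); pixel columns grow to the right and rows downward; lengths in m; the calibration is good to about 2 mm. The wrist camera is an equidistant fisheye: a pixel r from the principal point sees the ray r / f radians off the axis. A picture is of the moment at which its call begins: read the wrist's pose just before it. camera_params takes no time and is no camera call; for the wrist camera it gives the pose at the moment of the call.
A pose or a line that the arm cannot do raises bot.Unreachable and nothing moves.
- bot.close_job(): hands the job in; it is judged then, once.
The state is a dict: "time": time; "joint_positions": joint angles; "qvel": joint speeds; "joint_efforts": joint torques, N m; "tool_pos": TCP position; "eef_rot": TCP orientation; "force": force on the tool from outside, world axes, zero at the start; "wrist_torque": the same for the moment, N m; "opening": finger opening in m; "finger_force": force on a finger pad.
Only numpy, scipy, OpenCV 4.12 (cv2) and the standard library are available. Lean on these libraries where they do the work, as an engineer would, in place of code of your own. Each camera call takes 0.05 s, during which the arm holds its last target. There are 200 camera calls.

## Task

On the shop counter, swing the gate handle of the sloping ball run a quarter turn to its open stop, so that the wooden ball rolls down by itself into the hooped dish standing at the foot of the run. When the ball has come to rest, lift the dish by the bar of its hoop, carry it level to the dark serving board, turning it about a quarter turn so that its flat lip points straight along the board's length at the end away from you, with the ball staying in the middle of the dish. Finish holding the dish still and level, about a hand's breadth (100 mm) above the middle of the board; do not set it down or let go, never touch the ball, and leave the other stock where it stands.

Things in the scene. Friction and masses are not known exactly. Their poses are not given: they have to be found in the camera images.
- gate (a joint): hinge of the steel gate of the ball run, rad: 0 = closed (lever square across the run), 1.571 = open stop (lever along the run, pointing uphill). It starts between 0 and 0.15. It opens clockwise seen from above, has light friction (about 0.08 N m) and stays where it is left. The ball gets past the blade only when the gate is nearly fully open.
- gate_knob (a point): centre of the upright round wooden knob at the end of the gate's flat lever: knob 18 mm in diameter, 40 mm tall (20 mm above and below this point), standing on the lever, 70 mm from the hinge axis; nothing near it is as tall. The lever is 14 mm wide and 8 mm thick.
- gate_hinge (a point): point on the gate's vertical hinge axis, level with gate_knob; the lever runs from here to the knob.
- ball_run: fixed wooden ball run on a 400 x 170 x 12 mm base board. Origin on the counter under the middle of the place where the dish stands; its x axis points level along the run, downhill, away from the run, z up. The trough (46 mm wide inside) slopes from 86 to about 310 mm on the -x side of the origin, its outlet floor 58 mm above the counter; the gate's hinge is 150 mm on the -x side, and the base board reaches from -315 to +85 mm in x.
- ball_center (a point): centre of the loose wooden ball, 40 mm in diameter, about 30 g. It starts in the trough, resting uphill of the closed gate; once let go it needs about 2 s to roll into the dish and settle in its middle.
- dish_bar (a point): centre of the straight level top bar of the dish's hoop, where the dish is gripped from above: bar 14 mm thick (along this frame's x), 104 mm long (y), 20 mm tall (z). It is 138 mm above the dish's underside, and 86 mm above the top of the ball lying in the dish. The frame's x axis points to the lip side, z up. The dish weighs 0.2 to 0.33 kg and its weight is centred below the bar.
- dish_middle (a point): middle of the dish's hollow floor, 12 mm above its underside (axes as dish_bar). The round wooden dish is 146 mm across, 36 mm high at the rim, its floor sloping gently down to the middle all round; two legs of the hoop (10 mm thick) rise at the rim, 70 mm either side in y. It starts standing on the run's base board, lip away from the run within about 10 degrees.
- dish_lip (a point): top of the flat serving lip, a tongue 50 mm wide that stands out from the dish's rim; this point is 85 mm from the dish's axis in the dish's +x direction, the tongue ends 102 mm from the axis.
- board_middle (a point): centre of the top of the fixed dark wooden serving board, 200 mm long (x), 150 mm wide (y), 10 mm thick; its top is 10 mm above the counter. Its x axis points along its length, to the end away from the robot, z up.
- board_far (a point): middle of the board's far short edge, 100 mm from board_middle in the board's +x direction.
- soap_a_mid (a point): centre (half-way up, 15 mm above the counter) of a bystander, to be left alone: flat carton of soap, 55 x 85 x 30 mm
- soap_b_mid (a point): centre (half-way up, 15 mm above the counter) of a bystander, to be left alone: flat paper-wrapped soap, 55 x 85 x 30 mm
- jar_mid (a point): centre (half-way up, 42 mm above the counter) of a bystander, to be left alone: squat preserve jar, 68 mm wide, 85 mm tall
- sauce_mid (a point): centre (half-way up, 85 mm above the counter) of a bystander, to be left alone: sauce bottle, 58 mm wide, 170 mm tall
- spice_mid (a point): centre (half-way up, 40 mm above the counter) of a bystander, to be left alone: small spice jar, 48 mm wide, 80 mm tall
- crock_mid (a point): centre (half-way up, 35 mm above the counter) of a bystander, to be left alone: open white crock, 90 mm wide, 70 mm tall
- tonic_mid (a point): centre (half-way up, 60 mm above the counter) of a bystander, to be left alone: small bottle, 52 mm wide, 120 mm tall
Not all that is in view belongs to the job. Leave any pink or turquoise look-alike of the part that bears dish_bar alone.

How it is judged:
By the outcome, as a careful person would: the job done as asked, in the order asked, and still so for the second after the job is handed in, while the arm keeps its last pose, push and grip.
It also fails if it takes over 64 s, if anything falls off the work surface, if the arm or the gripper's body presses on something with over 40 N, if the wrist force passes 120 N, or if a joint passes its speed limit or range.

## Working session

There is one attempt and no reset: what is moved stays moved. The work goes in short steps, each a Python script; the robot and the scene stay as the last script left them, time stands still between calls to the robot, and variables do not carry over. Pictures are saved under pics/ and viewed, at most 10 in all, crops included, and the job is handed in when it is done.

```bash
ls; mkdir -p pics
python3 - <<'E'
from workcell import bot, imaging
import cv2, numpy as np
for n in ("top","side"):
    im,d=imaging.read_camera(n); p=imaging.camera_params(n)
    cv2.imwrite(f"pics/{n}1.png",im[...,::-1]); np.savez(f"{n}1.npz",im=im,d=d,K=p["K"],T=p["world_from_camera"])
    print(n,p, (d>0).mean())
print(bot.get_state(), bot.hold_point_z)
E
```

```text
pics
top {'K': array([[544.70128733,   0.        , 318.84763057],
       [  0.        , 544.70128733, 239.78011627],
       [  0.        ,   0.        ,   1.        ]]), 'world_from_camera': array([[-5.75201933e-02,  9.72874253e-01, -2.24069444e-01,
         2.12204947e-01],
       [-9.98344105e-01, -5.62077921e-02,  1.22365286e-02,
         2.17791209e-02],
       [-6.89845094e-04,  2.24402256e-01,  9.74496358e-01,
         1.34385019e+00],
       [ 0.00000000e+00,  0.00000000e+00,  0.00000000e+00,
         1.00000000e+00]])} 0.9959309895833334
side {'K': array([[457.70603401,   0.        , 322.55427404],
       [  0.        , 457.70603401, 244.12380564],
       [  0.        ,   0.        ,   1.        ]]), 'world_from_camera': array([[-0.98620247,  0.12115173, -0.11281377,  0.39181599],
       [-0.16550823, -0.70750159,  0.68705788,  0.79567233],
       [ 0.00342232,  0.69624978,  0.71779142,  0.9320082 ],
       [ 0.        ,  0.        ,  0.        ,  1.        ]])} 0.996005859375
{'time': 0.1, 'joint_positions': array([-1.38509507e+00,  8.79187628e-02,  1.37210890e+00, -8.66010073e-06,
        1.68359562e+00, -1.03075299e-01]), 'qvel': array([-0.00059267, -0.00011445, -0.00243749,  0.00026041, -0.00046151,
       -0.00079838]), 'joint_efforts': array([ 1.96943118e-03, -3.41252196e+01, -3.03300834e+01,  7.21359788e-02,
        3.04937619e-02, -8.49194703e-05]), 'tool_pos': array([ 0.15654236, -0.52673404,  0.2043977 ]), 'eef_rot': array([-3.10689437e+00, -4.51741269e-01,  1.45151590e-04]), 'force': array([-0.30518345,  0.40651776, -0.43881063]), 'wrist_torque': array([ 0.04066984, -0.00771984, -0.01173194]), 'finger_force': 0.0, 'opening': 0.09413744576604281} -0.0188
```

View pics/top1.png

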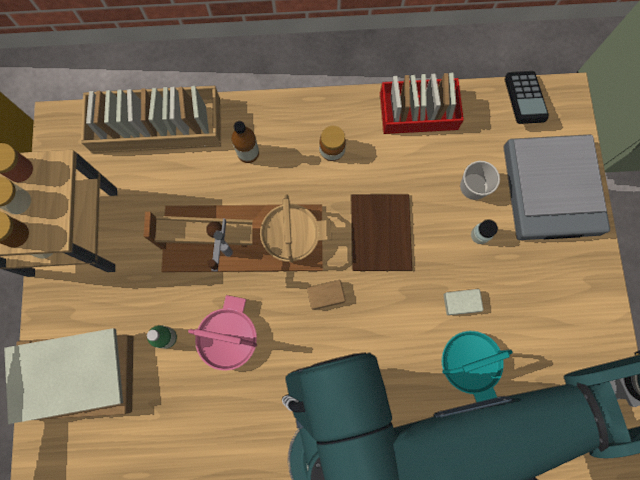

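View pics/side1.png

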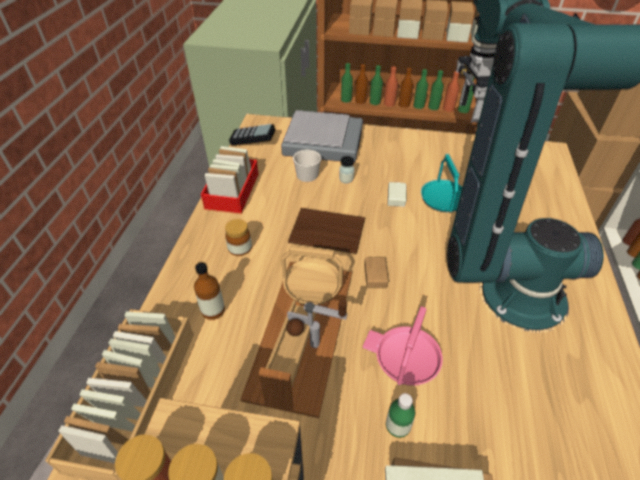

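The top view shows three hooped dishes: pink (226,338), turquoise (473,360) and plain wood at the foot of the run (290,232). The wooden one fits: it stands by the run and isn't a forbidden colour. The ball is at (213,230), the gate lever about (220,245), and the dark board at (382,232). Next is an enlarged crop to confirm.

```bash
cat > h.py <<'E'
import numpy as np, cv2
def load(n): z=np.load(n+".npz"); return z["im"],z["d"],z["K"],z["T"]
def cloud(d,K,T):
    v,u=np.mgrid[:d.shape[0],:d.shape[1]]
    P=np.stack([(u-K[0,2])/K[0,0]*d,-(v-K[1,2])/K[1,1]*d,-d],-1)
    return P@T[:3,:3].T+T[:3,3]
E
python3 - <<'E'
from h import *
im,d,K,T=load("top1"); im2,d2,K2,T2=load("side1")
a=cv2.resize(im[180:285,140:420],(800,300),interpolation=cv2.INTER_CUBIC)
b=cv2.resize(im2[200:420,235:385],(0,0),fx=1.36,fy=1.36)
b=cv2.resize(im2[235:345,250:400],(409,300),interpolation=cv2.INTER_CUBIC)
out=np.zeros((600,800,3),np.uint8); out[:300]=a; out[300:,:409]=b
cv2.imwrite("pics/crop1.png",out[...,::-1])
P=cloud(d,K,T)
for (u,v) in [(287,198),(288,205),(289,230),(290,255),(213,230),(382,232),(326,295),(332,142),(245,150),(220,225),(217,262),(222,236)]: print((u,v),P[v,u].round(3))
E
```

```text
(287, 198) [0.586 0.074 0.158]
(288, 205) [0.57  0.072 0.156]
(289, 230) [0.511 0.072 0.158]
(290, 255) [0.461 0.074 0.121]
(213, 230) [0.532 0.25  0.117]
(382, 232) [ 0.531 -0.156  0.007]
(326, 295) [ 0.376 -0.004  0.03 ]
(332, 142) [ 0.748 -0.041  0.084]
(245, 150) [0.738 0.174 0.088]
(220, 225) [0.546 0.236 0.104]
(217, 262) [0.449 0.236 0.152]
(222, 236) [0.507 0.223 0.154]
```

View pics/crop1.png

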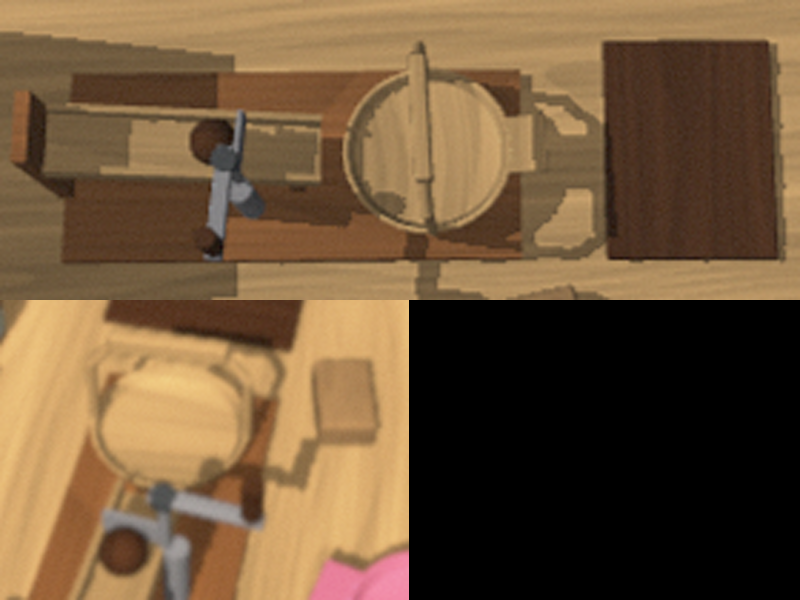

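Crop: the wooden dish has its bar at crop x≈420 (pixel 288, rows 198–260), and its lip points right towards the board. The gate hinge is at pixel (218,235). The knob is at (213,263) on the robot's side, and the ball is behind the blade. Now measuring from the clouds of both views.

Run:
```python
from h import *
np.set_printoptions(suppress=True,precision=4)
for n in ("top1","side1"):
    im,d,K,T=load(n); P=cloud(d,K,T); I=im.astype(int)
    X,Y,Z=P[...,0],P[...,1],P[...,2]
    print("==",n)
    # bar
    m=(abs(X-.52)<.09)&(abs(Y-.07)<.04)&(Z>.135)&(Z<.2)
    q=P[m]; print("bar",m.sum(),q.min(0),q.max(0),np.median(q,0))
    t=q[q[:,2]>np.percentile(q[:,2],90)-.006]; c=t.mean(0);w,V=np.linalg.eigh(np.cov(t[:,:2].T)); s=(t[:,:2]-c[:2])@V; print("  top",c,V[:,1],np.ptp(s,axis=0), (s.max(0)+s.min(0))/2)
    # gate things
    m=(abs(X-.48)<.08)&(abs(Y-.23)<.06)&(Z>.125)&(Z<.24)
    q=P[m]; col=I[m]; print("gate",m.sum(),q.min(0),q.max(0))
    brown=(col[:,0]-col[:,2]>20)
    for nm,k in (("brown",brown),("grey",~brown)):
        r=q[k]; h=np.histogram(r[:,2],bins=np.arange(.125,.24,.006)); print(nm,len(r),h[0])
    k=q[brown&(q[:,0]<.47)]; 
    if len(k): print(" knob",k.mean(0),k.min(0),k.max(0))
    k=q[~brown]; k=k; print(" grey",k.mean(0),k.min(0),k.max(0))
    # board dark
    m=(abs(X-.53)<.14)&(Y<-.05)&(Y>-.27)&(I.sum(-1)<260)&(Z<.025)&(Z>0)
    mm=cv2.morphologyEx(m.astype(np.uint8),cv2.MORPH_OPEN,np.ones((5,5)))>0
    q=P[mm]; r=cv2.minAreaRect((q[:,:2]*1000).astype(np.float32)); print("board",r,np.median(q[:,2]))
    # ball
    m=(abs(X-.53)<.035)&(abs(Y-.25)<.04)&(Z>.09)&(I.sum(-1)<230)&(I[...,0]-I[...,2]>15)
    print("ball",m.sum(),P[m].mean(0) if m.any() else 0)
    # base board
    m=(abs(X-.53)<.16)&(Y<.42)&(Y>-.06)&(Z>.006)&(Z<.02)&(I[...,0]-I[...,2]>35)&(I.sum(-1)<330)
    mm=cv2.morphologyEx(m.astype(np.uint8),cv2.MORPH_OPEN,np.ones((3,3)))>0
    r=cv2.minAreaRect((P[mm][:,:2]*1000).astype(np.float32)); print("base",r)
    # dish rim
    m=(abs(X-.52)<.1)&(abs(Y-.07)<.1)&(Z>.035)&(Z<.056)
    q=P[m]; print("dish rim",q.min(0),q.max(0),np.median(q[:,2]))
    m=(abs(X-.52)<.1)&(Y<-.005)&(Y>-.05)&(Z>.03)&(Z<.056); 
    if m.any():
        q=P[m];c=cv2.minAreaRect((q[:,:2]*1000).astype(np.float32));print("lip",q.mean(0),c)
```

```text
== top1
bar 315 [0.4725 0.0701 0.1352] [0.5961 0.0845 0.1644] [0.5284 0.077  0.1583]
  top [0.5336 0.0772 0.1592] [-0.9999 -0.0132] [0.014  0.1032] [-0.0002 -0.0011]
gate 316 [0.4304 0.2234 0.1461] [0.5226 0.2507 0.1967]
brown 69 [ 0  0  0  1  7  1  0  2  1  5 15 37  0  0  0  0  0  0  0]
grey 247 [  0   0   0  16 163  47   5   3   6   4   3   0   0   0   0   0   0   0
   0]
 knob [0.4394 0.2421 0.19  ] [0.4319 0.2344 0.1536] [0.4581 0.2507 0.1967]
 grey [0.48   0.2358 0.1548] [0.4304 0.2234 0.1461] [0.5216 0.2487 0.1891]
board ((532.637939453125, -152.087646484375), (150.4913330078125, 200.21804809570312), 86.68869018554688) 0.008776666096727892
ball 159 [0.5391 0.251  0.1104]
base ((537.3749389648438, 198.08375549316406), (399.9742431640625, 171.30833435058594), 87.16638946533203)
dish rim [ 0.4605 -0.0245  0.035 ] [0.6068 0.1698 0.0549] 0.042189493851856996
lip [ 0.5349 -0.0147  0.0469] ((535.486083984375, -14.793898582458496), (19.510025024414062, 49.466548919677734), 89.97857666015625)
== side1
bar 438 [0.4721 0.0707 0.1351] [0.5976 0.0887 0.1639] [0.5345 0.0829 0.1557]
  top [0.5366 0.0799 0.1591] [-0.9998 -0.0182] [0.0159 0.1028] [0.0011 0.0006]
gate 443 [0.4312 0.2259 0.1252] [0.5224 0.2528 0.1961]
brown 191 [ 1  0  0 17 31 13 12 16 18 15 16 52  0  0  0  0  0  0  0]
grey 252 [  7   5   0  12 171  55   1   1   0   0   0   0   0   0   0   0   0   0
   0]
 knob [0.4426 0.2469 0.1754] [0.4312 0.2317 0.1442] [0.4699 0.2528 0.1961]
 grey [0.4881 0.2393 0.1525] [0.4345 0.2259 0.1252] [0.5208 0.2512 0.1671]
board ((533.6902465820312, -149.17648315429688), (151.29473876953125, 194.9842987060547), 87.03012084960938) 0.009958232886466245
ball 241 [0.5392 0.2587 0.1079]
base ((539.0888061523438, 197.7340850830078), (401.847900390625, 171.2635040283203), 87.32627868652344)
dish rim [ 0.4625 -0.0009  0.035 ] [0.6092 0.1499 0.055 ] 0.03932873579698759
```

```bash
cat >> h.py <<'E'
from scipy.spatial.transform import Rotation as Ro
def down(yaw):  # tool pointing down, tool y axis at world angle yaw (rad)
    y=np.array([np.cos(yaw),np.sin(yaw),0]); z=np.array([0,0,-1.]); x=np.cross(y,z)
    return Ro.from_matrix(np.stack([x,y,z],1)).as_rotvec()
E
python3 - <<'E'
from h import *
from workcell import ik,bot
np.set_printoptions(suppress=True,precision=4)
for n in ("top1","side1"):
    im,d,K,T=load(n); P=cloud(d,K,T); I=im.astype(int); X,Y,Z=np.moveaxis(P,-1,0)
    m=(abs(X-.44)<.02)&(abs(Y-.243)<.02)&(Z>.188)&(Z<.205); q=P[m]; print(n,"knobtop",m.sum(),(q.min(0)+q.max(0))/2,q.mean(0),np.ptp(q,axis=0))
    g=(abs(I[...,0]-I[...,2])<20)
    m=g&(X>.445)&(X<.49)&(abs(Y-.235)<.025)&(Z>.145)&(Z<.165); q=P[m]; f=np.polyfit(q[:,0],q[:,1],1); print("lever slope",f,np.polyval(f,[.44,.51]),np.median(q[:,2]))
    m=g&(X>.49)&(X<.53)&(abs(Y-.235)<.025)&(Z>.145)&(Z<.175); q=P[m]; print("hinge",q.min(0),q.max(0),q.mean(0))
K0=np.array([.440,.243]); H=np.array([.509,.229])
for s in (0,np.pi):
    print(bot.Unreachable)
    for th in (0,.8,1.5):
        a=np.deg2rad(169)-th; p=H+.07*np.array([np.cos(a),np.sin(a)])
        print(s,th,p,ik([*p,.165],down(a-np.pi/2+s)),ik([*p,.3],down(a-np.pi/2+s)) is not None)
    for p,yw in (((.535,.0785),-89),((.5335,-.151),-3.1)):
        print("dish",[ik([*p,z],down(np.deg2rad(yw)+s)) for z in (.13,.25,.3)])
E
```

```text
top1 knobtop 52 [0.4403 0.2427 0.1928] [0.4402 0.2421 0.1927] [0.0161 0.0159 0.0078]
lever slope [-0.0312  0.2522] [0.2385 0.2363] 0.1527329397431192
hinge [0.4901 0.2234 0.1461] [0.5216 0.2438 0.1599] [0.5057 0.2331 0.153 ]
side1 knobtop 59 [0.442  0.2438 0.1921] [0.4415 0.2445 0.1931] [0.0161 0.0163 0.0078]
lever slope [-0.1428  0.3081] [0.2453 0.2353] 0.15380900927669294
hinge [0.4903 0.2259 0.147 ] [0.5208 0.2462 0.1569] [0.5062 0.2372 0.1537]
<class 'workcell.Unreachable'>
0 0 [0.4403 0.2424] [ 0.3903 -0.007   1.5484 -0.      1.6002 -0.9885] True
0 0.8 [0.4707 0.2876] [ 0.4457  0.1021  1.4346 -0.      1.6048 -0.1331] True
0 1.5 [0.5175 0.2985] [ 0.4283  0.2033  1.3197 -0.      1.6186  0.5495] True
dish [array([ 0.0408,  0.0937,  1.5139, -0.    ,  1.534 ,  1.5942]), array([ 0.0408,  0.0622,  1.31  , -0.    ,  1.7694,  1.5942]), array([ 0.0408,  0.0677,  1.2059, -0.    ,  1.868 ,  1.5942])]
dish [array([-0.3781,  0.1238,  1.4808, -0.    ,  1.537 , -0.324 ]), array([-0.3781,  0.093 ,  1.277 , -0.    ,  1.7715, -0.324 ]), array([-0.3781,  0.0988,  1.1725, -0.    ,  1.8703, -0.324 ])]
<class 'workcell.Unreachable'>
3.141592653589793 0 [0.4403 0.2424] [ 0.3903 -0.007   1.5484 -0.      1.6002  2.1531] True
3.141592653589793 0.8 [0.4707 0.2876] None False
3.141592653589793 1.5 [0.5175 0.2985] None False
dish [array([ 0.0408,  0.0937,  1.5139,  0.    ,  1.534 , -1.5474]), array([ 0.0408,  0.0622,  1.31  , -0.    ,  1.7694, -1.5474]), array([ 0.0408,  0.0677,  1.2059, -0.    ,  1.868 , -1.5474])]
dish [None, None, None]
```

Run:
```python
from h import *
from workcell import ik,bot
np.set_printoptions(suppress=True,precision=4)
H=np.array([.510,.2325])
def pt(deg,z):
    a=np.deg2rad(deg); return [*(H+.07*np.array([np.cos(a),np.sin(a)])),z], down(a-np.pi/2)
s=bot.get_state(); p=s["tool_pos"]; bot.move_l([p[0],p[1],.32],v=.2)
bot.goto(*pt(171.7,.30)); bot.move_gripper(.045)
p,o=pt(171.7,.166); bot.move_l(p,v=.1); 
s=bot.get_state(); print("down",s["time"],s["tool_pos"],s["force"])
print(bot.move_gripper(.0,grip_force=5)); s=bot.get_state(); print("grip",s["opening"],s["finger_force"],s["force"])
for d in list(range(162,91,-9))+[90,87.2]:
    p,o=pt(d,.166); bot.move_l(p,v=.06,frame=o); s=bot.get_state(); print(d,round(s["time"],2),s["tool_pos"],s["force"],round(s["wrist_torque"][2],3),s["opening"])
```

```text
down 6.0917 [0.4412 0.2428 0.1669] [0.6165 1.3198 1.0793]
False
grip 0.017633161692472223 5.0000569224357605 [0.9859 0.1034 0.0841]
162 6.97 [0.4434 0.2543 0.1661] [-0.6629 -0.1728  2.0934] -0.04 0.01771975822371813
153 7.31 [0.4476 0.2644 0.1661] [-0.5323  0.9253  1.6283] -0.024 0.017724066731307966
144 7.64 [0.4533 0.2738 0.1661] [-0.6207  1.0041  1.8   ] -0.056 0.01775305364991366
135 7.97 [0.4605 0.282  0.166 ] [-0.1925  1.1549  1.5202] -0.031 0.017877800506027917
126 8.31 [0.4689 0.2891 0.166 ] [0.176  1.4369 0.5765] -0.07 0.017893127861992257
117 8.64 [0.4783 0.2948 0.166 ] [0.1848 1.1266 0.5013] -0.095 0.018076748793744424
108 8.97 [0.4886 0.2989 0.1659] [0.0148 1.1204 0.4766] -0.058 0.01795099574474826
99 9.31 [0.499  0.3013 0.1659] [-0.8217  1.0855 -0.5566] -0.058 0.017994629268025197
90 9.64 [0.5099 0.3022 0.1659] [-0.2198 -0.184  -0.6418] -0.078 0.0176628961402133
87.2 9.89 [0.5132 0.3021 0.1659] [-0.0194 -0.1434  0.2474] -0.035 0.01807489973947376
```

Run:
```python
from h import *
from workcell import ik,bot,imaging
np.set_printoptions(suppress=True,precision=4)
H=np.array([.510,.2325])
for d in np.arange(86.2,79,-1):
    a=np.deg2rad(d); bot.move_l([*(H+.07*np.array([np.cos(a),np.sin(a)])),.166],v=.03,frame=down(a-np.pi/2)); s=bot.get_state()
    print(d,round(s["time"],2),s["tool_pos"],s["force"])
    if np.linalg.norm(s["force"][:2])>4: break
bot.move_gripper(.04); p=bot.get_state()["tool_pos"]; bot.move_l([p[0],p[1],.30],v=.15)
bot.goto([.44,.0785,.34],down(np.deg2rad(-89))); bot.wait(.5)
print(bot.get_state()["time"])
for n in ("top","side","wrist"):
    P=imaging.camera_params(n); im,d=imaging.read_camera(n)
    cv2.imwrite(f"pics/{n}2.png",im[...,::-1]); np.savez(f"{n}2.npz",im=im,d=d,K=P["K"],T=P["world_from_camera"])
im=cv2.imread("pics/side2.png"); w=cv2.imread("pics/wrist2.png")
cv2.imwrite("pics/c2.png",np.hstack([cv2.resize(im[180:380,200:400],(400,400)),cv2.resize(w,(400,300))[:300].copy() if 0 else cv2.copyMakeBorder(cv2.resize(w,(400,300)),0,100,0,0,cv2.BORDER_CONSTANT)]))
```

```text
86.2 10.14 [0.5132 0.302  0.1658] [-5.1728 -1.1407  2.5262]
13.2667
```

View pics/c2.png

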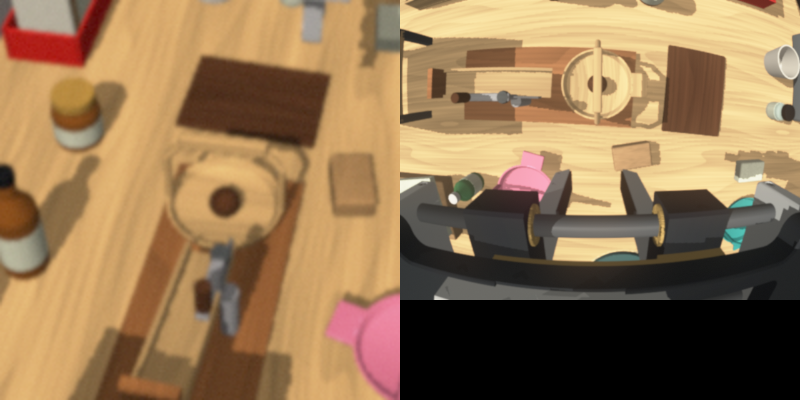

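Side crop shows the lever lying along the run (gate open) and the ball at rest in the middle of the wooden dish (crop (225,200)). The wrist view at right agrees. Next I'll re-measure the bar, since the ball may have nudged the dish.

Run:
```python
from h import *
np.set_printoptions(suppress=True,precision=4)
def wcloud(d,K,T):
    v,u=np.mgrid[:d.shape[0],:d.shape[1]]; x=(u-K[0,2])/K[0,0]; y=(v-K[1,2])/K[1,1]
    r=np.hypot(x,y)+1e-9; t=np.tan(np.minimum(r,1.4))/r
    return np.stack([x*t*d,-y*t*d,-d],-1)@T[:3,:3].T+T[:3,3]
for n in ("top2","side2","wrist2"):
    im,d,K,T=load(n); P=(wcloud if n[0]=="w" else cloud)(d,K,T); X,Y,Z=np.moveaxis(P,-1,0); I=im.astype(int)
    m=(d>0)&(abs(X-.535)<.09)&(abs(Y-.077)<.04)&(Z>.14)&(Z<.17); q=P[m]
    if len(q)<50: print(n,len(q)); continue
    t=q[q[:,2]>np.percentile(q[:,2],90)-.006]
    r=cv2.minAreaRect((t[:,:2]*1000).astype(np.float32)); print(n,len(t),"bar",r,np.median(t[:,2]))
    m=(d>0)&(abs(X-.535)<.06)&(abs(Y-.077)<.06)&(Z>.03)&(Z<.075)&(I.sum(-1)<230); print(" ball",m.sum(),P[m].mean(0) if m.any() else 0,P[m].max(0) if m.any() else 0)
    m=(d>0)&(abs(X-.533)<.14)&(Y<-.04)&(Y>-.27)&(I.sum(-1)<260)&(abs(Z-.01)<.012)
    m=cv2.morphologyEx(m.astype(np.uint8),cv2.MORPH_OPEN,np.ones((5,5)))>0
    if m.sum()>50: print(" board",cv2.minAreaRect((P[m][:,:2]*1000).astype(np.float32)))
```

```text
top2 10
side2 239 bar ((535.8964233398438, 78.89100646972656), (102.65333557128906, 17.16527557373047), 0.26058268547058105) 0.15918651567243014
 ball 177 [0.5305 0.0883 0.0549] [0.5524 0.1362 0.0666]
 board ((534.0288696289062, -149.78909301757812), (152.71792602539062, 195.94741821289062), 87.14339447021484)
wrist2 1515 bar ((535.4010620117188, 78.66034698486328), (101.47579956054688, 14.494027137756348), 0.8642399907112122) 0.1609205180597929
 ball 89 [0.5339 0.0648 0.0582] [0.5462 0.0679 0.0636]
 board ((532.60693359375, -148.7971954345703), (147.19346618652344, 193.81900024414062), 87.21053314208984)
```

Run:
```python
from h import *
from workcell import bot,imaging
np.set_printoptions(suppress=True,precision=4)
o=down(np.deg2rad(-89.1))
bot.goto([.5353,.0785,.25],o); bot.move_gripper(.04)
bot.move_l([.5353,.0785,.132],v=.08); print(bot.get_state()["tool_pos"],bot.get_state()["force"])
bot.move_gripper(.022); bot.move_gripper(0,grip_force=30); s=bot.get_state(); print(s["opening"],s["finger_force"],s["force"])
bot.move_l([.5353,.0785,.19],v=.025); bot.wait(.5)
s=bot.get_state(); print(s["time"],s["tool_pos"],s["eef_rot"],s["force"],s["wrist_torque"],s["opening"])
bot.move_l([.5353,.0785,.2315],v=.025);bot.wait(.3)
im,d=imaging.read_camera("side"); cv2.imwrite("pics/side3.png",cv2.resize(im[120:360,200:440],(480,480))[...,::-1])
```

```text
[0.5357 0.0785 0.1327] [-0.0768  0.3903  0.234 ]
0.01350553027048716 29.993543028831482 [-0.3414 -0.0711 -1.1497]
19.6083 [0.5353 0.0785 0.19  ] [3.1415 0.0246 0.    ] [-0.2465 -0.0507 -2.5152] [ 0.0687 -0.0693 -0.001 ] 0.01376402586576355
```

View pics/side3.png

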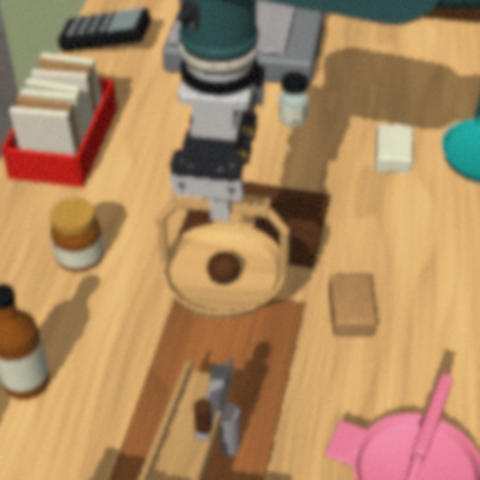

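The dish is lifted, level, with the ball still in its middle at (224,267). Carrying it slowly while turning.

Run:
```python
from h import *
from workcell import bot,imaging
np.set_printoptions(suppress=True,precision=4)
bot.move_l([.5333,-.150,.2345],v=.028,frame=down(np.deg2rad(-3.0))); bot.wait(1.5)
s=bot.get_state(); print(s["time"],s["tool_pos"],s["eef_rot"],s["force"],s["opening"])
for n in ("top","side","wrist"):
    p=imaging.camera_params(n); im,d=imaging.read_camera(n); np.savez(n+"4.npz",im=im,d=d,K=p["K"],T=p["world_from_camera"])
    if n=="side": a=im[60:300,230:470]
    if n=="wrist": b=im
    if n=="top": c=im[140:320,300:480]
cv2.imwrite("pics/f.png",np.hstack([cv2.resize(a,(400,400)),cv2.copyMakeBorder(cv2.resize(b,(400,300)),0,100,0,0,cv2.BORDER_CONSTANT)])[...,::-1])
im,d,K,T=load("side4"); P=cloud(d,K,T); X,Y,Z=np.moveaxis(P,-1,0); I=im.astype(int)
m=(abs(X-.5333)<.08)&(abs(Y+.15)<.08)&(Z>.11)&(Z<.18)&(I.sum(-1)<230)&(I[...,0]-I[...,2]>15)
q=P[m]; print("ball",m.sum(),q.mean(0),q.min(0),q.max(0))
m=(abs(X-.5333)<.12)&(abs(Y+.15)<.09)&(Z>.115)&(Z<.165)&(I.sum(-1)>260)
q=P[m]; print("dish",q.min(0),q.max(0)); l=q[(q[:,0]>.6133)]; print("lip",len(l),l.mean(0) if len(l) else 0)
```

```text
31.575 [ 0.5333 -0.15    0.2345] [-2.2788 -2.1625 -0.0001] [ 0.8221  0.1499 -2.1887] 0.01390727718946219
ball 110 [ 0.529  -0.1392  0.1568] [ 0.516  -0.1582  0.1351] [ 0.5545 -0.0868  0.1686]
dish [ 0.4629 -0.2235  0.1264] [ 0.6372 -0.0731  0.1649]
lip 106 [ 0.6252 -0.1519  0.1503]
```

View pics/f.png

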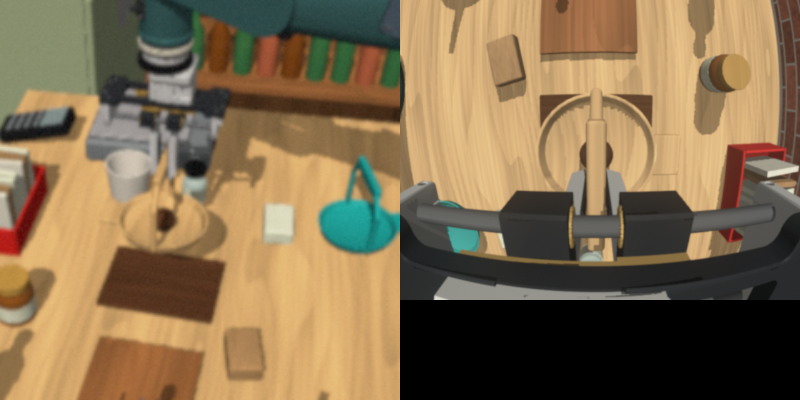

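The dish hangs level over the board with the ball in its middle (side crop (165,218)). The lip is at (0.625, -0.152, 0.150), pointing to the far end as planned, and the stock visible in these views is undisturbed.

```bash
python3 -c "
from workcell import bot
bot.wait(0.5); print(bot.close_job())"
```

```text
the job is handed in; nothing more can be done
None
```

The job is handed in: the gate is at its open stop, and the dish is held level about 100 mm above the middle of the board, lip to the far end and ball in its middle, after about 32 s on the robot's clock.

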